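# Lay out the pit table for the next heat

### The arm

A 6-joint arm with a two-finger parallel gripper is mounted at the origin on the work surface. World frame = base frame: x ahead of the robot, y to its left, z up, the work surface at z = 0. Lengths are in m, angles in degrees, forces in N, time in s.
With the tool pointing down it reaches from about 0.275 to 0.825 m from the base axis. Payload 5.2 kg.
Tool frame: the origin (TCP) lies on the front face of the gripper's body, between the roots of the fingers; the fingertips stand robot.finger_overhang ahead of it and the grasp point (between the pads) lies 65 mm ahead of it (robot.finger_overhang is the distance from the TCP to the fingertips, in m); z points along the fingers, y is the line along which they close (so a half turn about z gives the same grasp; the last joint's range is limited). The gripper opens to 93 mm and grips with 3 to 60 N. Pads are 15 mm wide; open, the fingers measure 128 mm over their backs; the gripper's body (75 mm by 188 mm) begins 65 mm behind the grasp point.
Start: joints at [-87.193, 14.817, 87.949, -0, 77.235, -11.62], TCP at [0.137, -0.533, 0.303] pointing down, gripper open.
Joint ranges: [-179.93, 179.93], [-52.35, 119.4], [10.71, 147.94], [-69.91, 249.91], [12.55, 155.21], [-178.61, 178.61]. Speed limits (degrees/s): [147.25, 147.25, 180, 180, 180, 180].

### API

Orientations are given as a 3x3 rotation matrix whose columns are the frame's x, y, z axes.
In Python, from bench import robot, imaging, workorder gives the robot as it stands.
- The arm moves only by the tool drive_tool, never from a script. Its argument "moves" is a list of rows, each a list of 3 entries, a list of its own where there are three numbers: the shift along the tool's x, y, z in m, then the turn about the tool's z in degrees, then the gripper's target within -1 to 1 (fully open at 1, half-way at 0, shut at -1). A call has 1 to 5 rows; each row is the pose to reach, as a shift and turn from the pose commanded when the call began, along the tool's axes at that moment; what a row does not reach only later rows make up. A row lasts 1/12 s, in which the tool goes at most 41.7 mm and 7.16 degrees, less where a joint would pass 70% of its speed; a pose out of reach is approached as far as the arm can. A call with a gripper value outside its range is refused whole. The fingers move at their own pace and stop on an object; "newtons" is the grip in N (left out, the last holds). Time passes only in rows, so rows that repeat a pose let the fingers close. It gives the time, the measured TCP pose, the force, the opening and the grip force at its end, in the units of the state.
- robot.get_state(): the state, without advancing time (a new reading comes with each control period).
- imaging.get_image(name): name is "side" or "top"; returns a dict with "image" (480x640x3 uint8, blue, green, red), "intrinsics" (3x3 intrinsics, pixels), "R" (3x3) and "t" (3): a world point X has camera coordinates R X + t. Camera axes: x right, y down, z forward; pixel columns grow to the right and rows downward; lengths in m; the calibration is good to about 2 mm. A picture is of the moment at which its call begins. There is no depth.
- workorder.finish_job(): hands the job in; it is judged then, once.
The state is a dict: "time_s": time; "qpos": joint angles; "dq": joint speeds; "effort": joint torques, N m; "ee_pos": TCP position; "tcp_rot": TCP orientation; "contact_force": force on the tool from outside, world axes, zero at the start; "ft_torque": the same for the moment, N m; "opening": finger opening in m; "grasp_force": force on a finger pad.
Only numpy, scipy, OpenCV 4.12 (cv2) and the standard library are available. Lean on these libraries where they do the work, as an engineer would, in place of code of your own. Each camera call takes 0.05 s, during which the arm holds its last target. There are 200 camera calls.

### The job

Lay out the kit for the next heat: the silver battery pack lengthwise in the middle of the orange charging mat, the green transponder flat on top of the middle of the battery, the white spur gear flat on the table midway between the orange mat and the black charging case, and the purple wheel wrench on the table in front of the mat (the robot's side), parallel to the mat's long edge, centred on it and about 2 cm clear of it. Leave the tyre, the glue bottle and the screwdriver where they are, and let go of everything.

Things in the scene. Friction and masses are not known exactly. Their poses are not given: they have to be found in the camera images.
- battery: Loose silver hard-cased battery pack, a flat block 47 (its x) x 138 (its y, long) x 25 mm high, about 0.3 kg. Origin: centre of its underside; z up. At the start it lies flat in the front row on the table (z = 0), long axis within about 20 degrees of the world's y. Turning it end for end makes no difference.
- transponder: Loose green plastic transponder, a small block 26 (its x) x 40 (its y) x 14 mm high, about 30 g. Origin: centre of its underside; z up. Starts flat on the table in the front row. Which way it is turned on the battery does not matter.
- gear: Loose white nylon spur gear lying flat: toothed disc 53 mm across over the teeth (49 mm solid at the root, where fingers close) and 10 mm thick, with a 20 mm hub in the middle rising to 16 mm; about 25 g. Origin: centre of its underside, z up. Starts on the table in the front row.
- wrench: Loose purple aluminium wheel wrench lying flat, 120 mm long along its y: a straight square shaft 16 mm wide between two end blocks 22 mm wide, 22 mm high and 18 mm long; the shaft's underside is 3 mm above the table and its top at 19 mm. About 70 g. Origin: below its middle, at table level; z up. Starts in the front row, long axis within about 25 degrees of the world's y. End for end makes no difference.
- charge_mat: Fixed orange charging mat, flat sheet 90 (its x) x 170 (its y, long) x 3 mm thick. Origin: centre of its underside, at table level; its x points away from the robot, so its front long edge is at x = -45 mm; turned at most about 6 degrees. It stands side by side with the case, sometimes on its left, sometimes on its right. Clear table in front of it.
- case: Fixed black plastic charging case, 110 (its x) x 170 (its y) x 45 mm high, closed lid, grey snap latch and red rocker switch on the front. Origin: centre of its underside, z up, x away from the robot. Between it and the mat lies a strip of bare table 105 to 140 mm wide.
- tyre: Bystander, leave alone: loose black tyre on a yellow wheel lying flat, 64 mm across, 26 mm high, in the front row among the things to be moved. The row's five places are about 160 mm apart. Origin: centre of its underside.
- glue: Bystander, leave alone: small upright bottle with a red cap, 34 mm across and 85 mm high, at the right, beyond the mat or the case. Origin: centre of its underside.
- driver: Bystander, leave alone: blue-handled screwdriver 160 mm long lying on the table at the left, beyond the case or mat. Origin: at table level below it; it lies roughly along the world's x.
There are look-alikes about, which are no part of the job. Several things look just like the transponder: the one meant starts farthest to the robot's right.

How it is judged:
By the outcome, as a careful person would: the job done as asked, in the order asked, and still so for the second after the job is handed in, with the robot touching nothing.
It also fails if it takes over 106 s, if anything falls off the work surface, if the arm or the gripper's body presses on something with over 40 N, if the wrist force passes 120 N, or if a joint passes its speed limit or range.

## Working session

There is one attempt and no reset: what is moved stays moved. The work goes in short steps, Python scripts to look and compute and a tool call to move; the robot and the scene stay as the last step left them, time stands still between calls to the robot, and variables do not carry over. Pictures are saved under pics/ and viewed, at most 14 in all, crops included, and the job is handed in when it is done.

Besides the shell and the picture viewer there is one more tool, called after "Call:" as name(argument=value, ...), one argument or row to a line, values as JSON. drive_tool: Moves the arm, as the interface text tells. Its arguments: {"type":"object","properties":{"moves":{"type":"array","items":{"type":"array"}},"newtons":{"type":"number"}},"required":["moves"]}

```bash
ls; mkdir -p pics; python3 - <<'E'
from bench import robot, imaging
import cv2
for n in("top","side"):
    d=imaging.get_image(n); cv2.imwrite(f"pics/{n}0.png",d["image"])
    print(n,d["intrinsics"],d["R"],d["t"])
s=robot.get_state();print(s,robot.finger_overhang)
E
```

```text
pics
top [[594.6335348    0.         317.03539983]
 [  0.         594.6335348  231.76369715]
 [  0.           0.           1.        ]] [[-0.07571875 -0.99711973 -0.00434855]
 [-0.97284093  0.07483036 -0.21904554]
 [ 0.21874003 -0.01235541 -0.97570495]] [0.02717522 0.45568302 1.06652246]
side [[549.46268227   0.         318.86413779]
 [  0.         549.46268227 233.80957784]
 [  0.           0.           1.        ]] [[-0.79067123 -0.6118429   0.02207434]
 [-0.41423098  0.50805605 -0.75517663]
 [ 0.45083446 -0.60624031 -0.65514958]] [0.32671793 0.20740241 0.86534812]
{'time_s': 0.1, 'qpos': array([-8.71935498e+01,  1.48550109e+01,  8.80042170e+01, -9.32903443e-04,
        7.72349829e+01, -1.16215450e+01]), 'dq': array([ 0.06101733, -0.00925325, -0.00116442,  0.05965815, -0.05893017,
        0.03913533]), 'effort': array([ 2.11459592e-03, -4.38212585e+01, -2.84644943e+01,  7.18030706e-02,
        3.61618632e-02, -4.67495636e-05]), 'ee_pos': array([ 0.13702201, -0.53229125,  0.30200555]), 'tcp_rot': array([[ 9.68460649e-01,  2.49166535e-01, -9.63687030e-05],
       [ 2.49166354e-01, -9.68459309e-01,  1.64153754e-03],
       [ 3.15687052e-04, -1.61377635e-03, -9.99998648e-01]]), 'contact_force': array([ 0.04151365,  0.31592178, -0.41285434]), 'ft_torque': array([ 0.00541643,  0.07344866, -0.02506158]), 'grasp_force': 0.0, 'opening': 0.09325888730807359} 0.0841
```

View pics/top0.png

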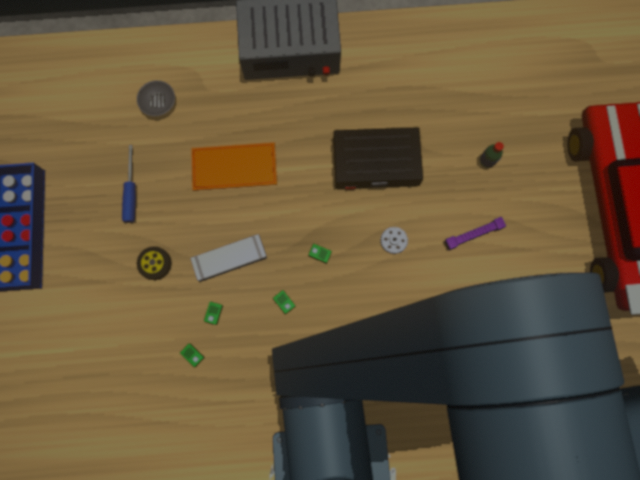

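View pics/side0.png

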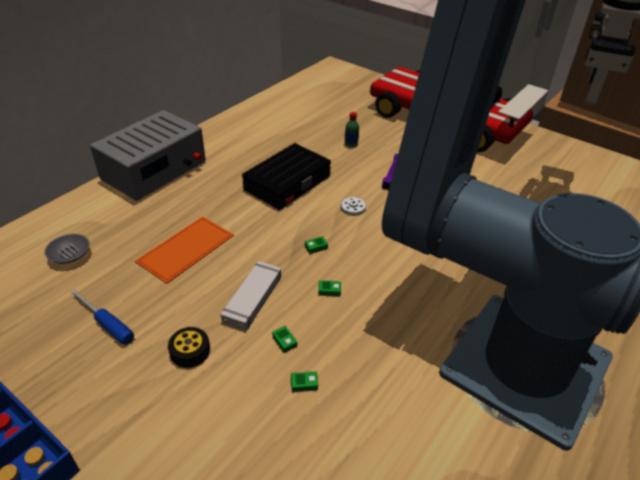

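The top view shows mat (234,166), case (378,158), battery (229,257), gear (394,240), wrench (475,233) and tyre (154,263). The right-most transponder is at (320,253), in the front row; the other greens are decoys. In the side view the same transponder is at (316,244) and the wrench is half hidden by the arm.

```bash
python3 - <<'E'
import cv2
a=cv2.imread("pics/top0.png")[125:285,185:345]; b=cv2.imread("pics/top0.png")[115:265,325:525]
cv2.imwrite("pics/c1.png",cv2.resize(a,None,fx=3.75,fy=3.75,interpolation=3))
cv2.imwrite("pics/c2.png",cv2.resize(b,None,fx=4,fy=4,interpolation=3))
c=cv2.imread("pics/side0.png")[140:335,130:380]
cv2.imwrite("pics/c3.png",cv2.resize(c,None,fx=3,fy=3,interpolation=3))
E
```

```text
(no output)
```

View pics/c1.png

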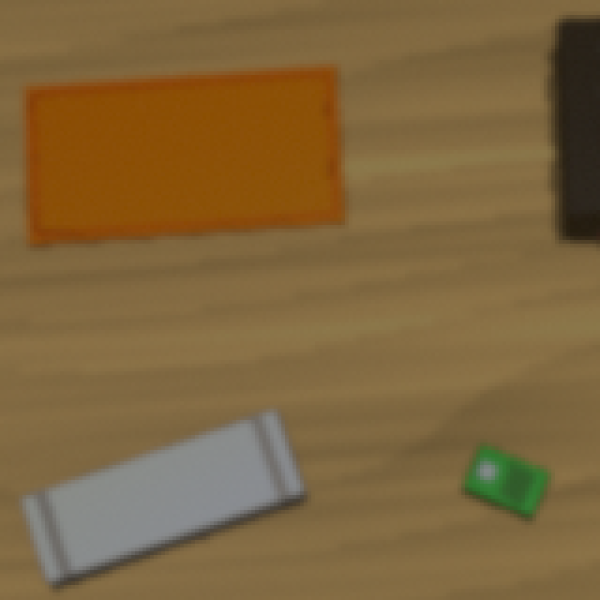

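View pics/c2.png

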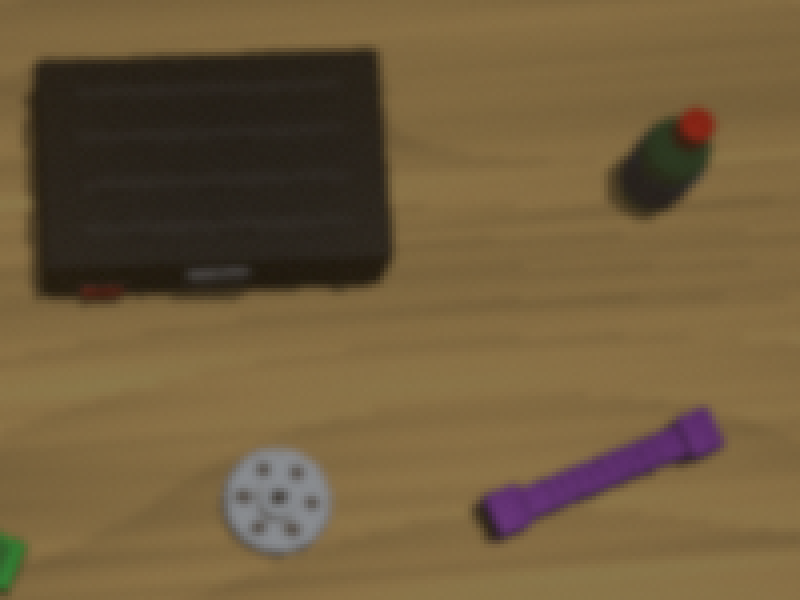

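View pics/c3.png

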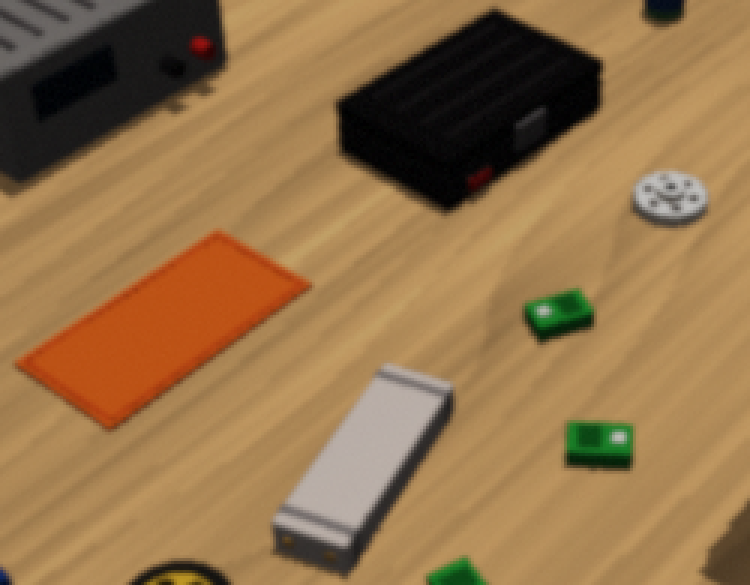

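The crops show the mat corners cleanly, and the battery top face, the transponder lid, the gear hole at c2 (277,498) and the wrench blocks at c2 (507,511) and (702,432). Now I'll triangulate.

```bash
cat > h.py <<'E'
import numpy as np, cv2
C={"top":(594.6335348,317.03539983,231.76369715,[[-0.07571875,-0.99711973,-0.00434855],[-0.97284093,0.07483036,-0.21904554],[0.21874003,-0.01235541,-0.97570495]],[0.02717522,0.45568302,1.06652246]),
"side":(549.46268227,318.86413779,233.80957784,[[-0.79067123,-0.6118429,0.02207434],[-0.41423098,0.50805605,-0.75517663],[0.45083446,-0.60624031,-0.65514958]],[0.32671793,0.20740241,0.86534812])}
def P(n):
    f,cx,cy,R,t=C[n]; return np.array([[f,0,cx],[0,f,cy],[0,0,1]])@np.c_[np.array(R),t]
def px(p,off,s): return (np.array(p,float)+.5)/s-.5+np.array(off)
def tri(a,b):
    X=cv2.triangulatePoints(P("top"),P("side"),np.array(a,float).reshape(-1,2).T,np.array(b,float).reshape(-1,2).T)
    return (X[:3]/X[3]).T
def plane(n,p,z):
    p=np.array(p,float).reshape(-1,2); M=P(n); H=M[:,[0,1,3]].copy(); H[:,2]+=M[:,2]*z
    return cv2.perspectiveTransform(p[None],np.linalg.inv(H))[0]
E
python3 - <<'E'
from h import *
np.set_printoptions(precision=4,suppress=True)
c1=lambda p:px(p,(185,125),3.75); c2=lambda p:px(p,(325,115),4); c3=lambda p:px(p,(130,140),3)
def rep(n,a,b):
    X=tri(a,b); d=(X[1]-X[0])+(X[2]-X[3]); print(n,"\n",X,"mean",X.mean(0),"ang of edge01",np.degrees(np.arctan2(d[1],d[0])))
    m=X[:,2].mean(); print(" len",np.linalg.norm(X[0]-X[1]),np.linalg.norm(X[1]-X[2]), "plane", plane("top",a,m).mean(0), plane("side",b,m).mean(0))
rep("mat",c1([(24,86),(337,66),(345,221),(31,245)]),c3([(17,363),(219,231),(311,286),(111,430)]))
rep("bat",c1([(22,497),(275,409),(303,490),(52,580)]),c3([(275,520),(386,366),(453,388),(350,545)]))
rep("tr",c1([(482,444),(551,470),(533,516),(463,488)]),c3([(525,302),(585,290),(594,314),(540,328)]))
rep("case",c2([(36,62),(378,50),(388,260),(40,268)]),c3([(340,102),(495,10),(601,64),(447,158)]))
print("gear",tri(c2([(277,497)]),c3([(671,186)])))
print("wr",plane("top",c2([(507,511),(702,432)]),.022))
E
```

```text
mat 
 [[ 0.6622  0.2339  0.0023]
 [ 0.6616  0.0647  0.001 ]
 [ 0.5738  0.0657  0.0004]
 [ 0.5738  0.2338 -0.0001]] mean [0.6178 0.1495 0.0009] ang of edge01 -90.11091339344829
 len 0.16917885886925252 0.08779747448639394 plane [0.6166 0.1487] [0.6196 0.1501]
bat 
 [[0.4318 0.2367 0.025 ]
 [0.4689 0.1065 0.0216]
 [0.4257 0.0946 0.0207]
 [0.3885 0.2232 0.0237]] mean [0.4287 0.1652 0.0227] ang of edge01 -73.99055823702882
 len 0.1354727700571745 0.044777992811250736 plane [0.4278 0.1648] [0.4298 0.1658]
tr 
 [[ 0.4442  0.0019  0.015 ]
 [ 0.4264 -0.0337  0.0118]
 [ 0.4058 -0.0214  0.0102]
 [ 0.4225  0.0134  0.0132]] mean [ 0.4247 -0.0099  0.0126] ang of edge01 -116.14695405584374
 len 0.03994578141956303 0.024030634759799833 plane [ 0.4237 -0.0105] [ 0.4261 -0.0094]
case 
 [[ 0.6601 -0.0553  0.0443]
 [ 0.6553 -0.2234  0.0418]
 [ 0.5476 -0.216   0.0416]
 [ 0.5532 -0.0482  0.0494]] mean [ 0.6041 -0.1357  0.0443] ang of edge01 -91.7766848660742
 len 0.16817113343394927 0.10796225163803315 plane [ 0.6027 -0.1362] [ 0.6057 -0.135 ]
gear [[ 0.4398 -0.1541  0.0179]]
wr [[ 0.4223 -0.2634]
 [ 0.4538 -0.362 ]]
```

Call:
drive_tool(
  moves=[
    [[0,0,0],-7,1],
    [[0,0,0],-14,1],
    [[0,0,0],-21,1],
    [[0,0,0],-28,1],
    [[0,0,0],-35,1],
  ],
  newtons=20,
)

```text
time_s: 0.52
ee_pos: [0.137, -0.5324, 0.3022]
tcp_rot: [[0.646, 0.763, -0.0], [0.763, -0.646, 0.001], [0.001, -0.001, -1.0]]
contact_force: [0.5, -0.3, -0.1]
opening: 0.093
grasp_force: 0.0
```

Call:
drive_tool(
  moves=[
    [[0,0,0],-7,1],
    [[0,0,0],-14,1],
    [[0,0,0],-21,1],
    [[0,0,0],-28,1],
    [[0,0,0],-35,1],
  ],
)

```text
time_s: 0.93
ee_pos: [0.137, -0.5324, 0.3022]
tcp_rot: [[0.091, 0.996, -0.0], [0.996, -0.091, 0.001], [0.001, -0.0, -1.0]]
contact_force: [0.8, -0.7, -0.2]
opening: 0.093
grasp_force: 0.0
```

Call:
drive_tool(
  moves=[
    [[0,0,0],-7,1],
    [[0,0,0],-14,1],
    [[0,0,0],-21.6,1],
    [[0,0,0],-21.6,1],
  ],
)

```text
time_s: 1.27
ee_pos: [0.137, -0.5324, 0.3023]
tcp_rot: [[-0.281, 0.96, -0.0], [0.96, 0.281, 0.001], [0.001, 0.0, -1.0]]
contact_force: [-0.6, 0.2, 0.3]
opening: 0.0929
grasp_force: 0.0
```

Call:
drive_tool(
  moves=[
    [[0.03,0.024,0],0,1],
    [[0.06,0.048,0],0,1],
    [[0.09,0.072,0],0,1],
    [[0.12,0.096,0],0,1],
    [[0.15,0.12,0],0,1],
  ],
)

```text
time_s: 1.68
ee_pos: [0.2112, -0.3535, 0.3024]
tcp_rot: [[-0.272, 0.962, 0.0], [0.962, 0.272, 0.001], [0.001, 0.0, -1.0]]
contact_force: [0.7, -0.5, -0.0]
opening: 0.0932
grasp_force: 0.0
```

Call:
drive_tool(
  moves=[
    [[0.03,0.024,0],0,1],
    [[0.06,0.048,0],0,1],
    [[0.09,0.072,0],0,1],
    [[0.12,0.096,0],0,1],
    [[0.15,0.12,0],0,1],
  ],
)

```text
time_s: 2.1
ee_pos: [0.2849, -0.1762, 0.3027]
tcp_rot: [[-0.271, 0.962, 0.0], [0.962, 0.271, -0.0], [-0.0, 0.0, -1.0]]
contact_force: [0.9, 0.5, -0.1]
opening: 0.0928
grasp_force: 0.0
```

Call:
drive_tool(
  moves=[
    [[0.03,0.024,0.01],0,1],
    [[0.06,0.048,0.02],0,1],
    [[0.09,0.072,0.03],0,1],
    [[0.12,0.096,0.04],0,1],
    [[0.15,0.12,0.05],0,1],
  ],
)

```text
time_s: 2.52
ee_pos: [0.3589, 0.0012, 0.2525]
tcp_rot: [[-0.272, 0.962, 0.001], [0.962, 0.272, -0.0], [-0.001, 0.001, -1.0]]
contact_force: [1.8, -0.9, -0.3]
opening: 0.0931
grasp_force: 0.0
```

Call:
drive_tool(
  moves=[
    [[0.03,0.024,0.015],0,1],
    [[0.06,0.048,0.03],0,1],
    [[0.09,0.072,0.045],0,1],
    [[0.12,0.096,0.06],0,1],
    [[0.141,0.112,0.07],0,1],
  ],
)

```text
time_s: 2.93
ee_pos: [0.4278, 0.1686, 0.1813]
tcp_rot: [[-0.274, 0.962, -0.001], [0.962, 0.274, 0.0], [0.001, -0.001, -1.0]]
contact_force: [1.1, -0.4, 0.7]
opening: 0.0928
grasp_force: 0.0
```

```bash
cat >> h.py <<'E'
def go(x,y,z,yaw=None):
    "shift/turn in tool axes to TCP (x,y,z) with tool-x heading yaw"
    from bench import robot
    s=robot.get_state(); R=s["tcp_rot"]; th=np.degrees(np.arctan2(R[1,0],R[0,0]))
    d=np.array([x,y,z])-s["ee_pos"]; c,n=np.cos(np.radians(th)),np.sin(np.radians(th))
    print("now",s["ee_pos"].round(4),"th",th.round(2),"shift",[round(c*d[0]+n*d[1],4),round(n*d[0]-c*d[1],4),round(-d[2],4)],"turn",None if yaw is None else round((th-yaw+180)%360-180,2),"open",round(s["opening"],4))
E
python3 - <<'E'
from h import *
from bench import imaging
for n in("top","side"): cv2.imwrite(f"pics/{n}1.png",imaging.get_image(n)["image"])
go(.428,.165,.088,106)
b=cv2.imread("pics/side1.png")[100:350,250:500]
cv2.imwrite("pics/c4.png",cv2.resize(b,None,fx=2.4,fy=2.4,interpolation=3))
E
```

```text
now [0.4276 0.1687 0.1809] th 106.04 shift [np.float64(-0.0037), np.float64(-0.0006), np.float64(0.0929)] turn 0.04 open 0.093
```

View pics/c4.png

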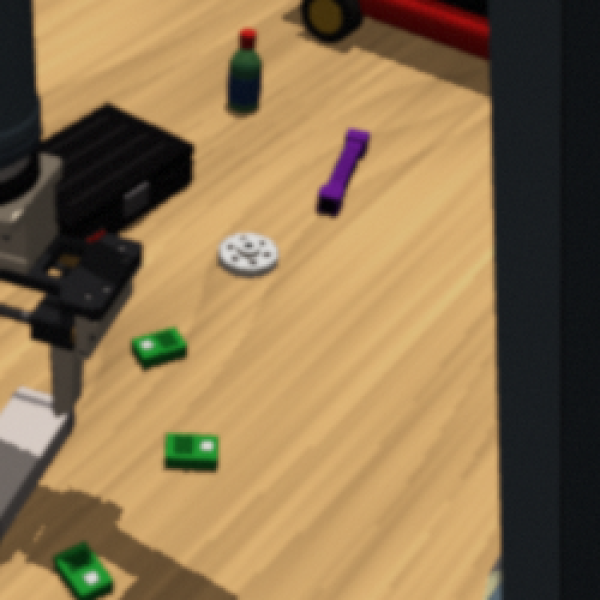

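The side crop shows the wrench blocks at about (331,189) and (358,134), the gear hub at (248,248), and no further green to the right. Now I'll grasp the battery.

Call:
drive_tool(
  moves=[
    [[-0.004,0,0.03],0,1],
    [[-0.004,0,0.06],0,1],
    [[-0.004,0,0.08],0,1],
    [[-0.004,0,0.0925],0,1],
    [[-0.004,0,0.0925],0,1],
  ],
)

```text
time_s: 3.45
ee_pos: [0.4267, 0.1609, 0.0881]
tcp_rot: [[-0.273, 0.962, -0.005], [0.962, 0.273, -0.001], [0.001, -0.005, -1.0]]
contact_force: [0.2, -0.3, 0.5]
opening: 0.093
grasp_force: 0.0
```

Call:
drive_tool(
  moves=[
    [[0,0,0],0,-0.3],
    [[0,0,0],0,-1],
    [[0,0,0],0,-1],
    [[0,0,0],0,-1],
    [[0,0,0],0,-1],
  ],
  newtons=25,
)

```text
time_s: 3.87
ee_pos: [0.4292, 0.1619, 0.0912]
tcp_rot: [[-0.276, 0.961, 0.002], [0.961, 0.276, 0.0], [-0.0, 0.002, -1.0]]
contact_force: [0.1, 0.5, 0.2]
opening: 0.0643
grasp_force: 0.0
```

```bash
python3 - <<'E'
from h import *
print(tri(px([(507,511),(702,432)],(325,115),4),px([(331,189),(358,134)],(250,100),2.4)))
go(.617,.149,.15,90)
E
```

```text
[[ 0.42361886 -0.26169807  0.02538186]
 [ 0.45568259 -0.36146307  0.02153572]]
now [0.4292 0.1619 0.0912] th 106.01 shift [np.float64(-0.0642), np.float64(0.177), np.float64(-0.0588)] turn 16.01 open 0.0643
```

Call:
drive_tool(
  moves=[
    [[0,0,0.002],0,-1],
    [[0,0,0.002],0,-1],
    [[0,0,0.002],0,-1],
    [[0,0,0.002],0,-1],
    [[0,0,0.002],0,-1],
  ],
)

```text
time_s: 4.28
ee_pos: [0.4289, 0.1619, 0.0884]
tcp_rot: [[-0.276, 0.961, 0.001], [0.961, 0.276, 0.0], [-0.0, 0.001, -1.0]]
contact_force: [1.7, 0.4, 0.3]
opening: 0.0466
grasp_force: 25.0
```

Call:
drive_tool(
  moves=[
    [[0,0,0],0,-1],
    [[0,0,-0.01],0,-1],
    [[0,0,-0.025],0,-1],
    [[0,0,-0.045],0,-1],
    [[0,0,-0.06],0,-1],
  ],
)

```text
time_s: 4.7
ee_pos: [0.4278, 0.1618, 0.1485]
tcp_rot: [[-0.276, 0.961, -0.002], [0.961, 0.276, -0.0], [0.0, -0.002, -1.0]]
contact_force: [1.1, -0.3, -3.9]
opening: 0.0469
grasp_force: 25.0
```

```bash
python3 - <<'E'
from h import *
go(.617,.149,.15,90)
E
```

```text
now [0.4278 0.1618 0.1485] th 106.03 shift [np.float64(-0.0645), np.float64(0.1783), np.float64(-0.0015)] turn 16.03 open 0.0469
```

Call:
drive_tool(
  moves=[
    [[-0.01,0.0275,0],3,-1],
    [[-0.024,0.0625,0],7,-1],
    [[-0.038,0.1,0],11,-1],
    [[-0.052,0.137,0],14,-1],
    [[-0.063,0.166,0],16,-1],
  ],
)

```text
time_s: 5.12
ee_pos: [0.6077, 0.1466, 0.1474]
tcp_rot: [[0.003, 1.0, -0.0], [1.0, -0.003, -0.0], [-0.0, -0.0, -1.0]]
contact_force: [0.4, -0.3, -3.2]
opening: 0.0469
grasp_force: 25.0
```

```bash
python3 - <<'E'
from h import *
go(.617,.146,.092,90)
E
```

```text
now [0.6077 0.1466 0.1474] th 89.85 shift [np.float64(-0.0006), np.float64(0.0093), np.float64(0.0554)] turn -0.15 open 0.0469
```

Call:
drive_tool(
  moves=[
    [[0,0.009,0.02],0,-1],
    [[0,0.009,0.035],0,-1],
    [[0,0.009,0.04],0,-1],
    [[0,0.009,0.04],0,-1],
    [[0,0.009,0.04],0,-1],
  ],
)

```text
time_s: 5.53
ee_pos: [0.6136, 0.1472, 0.1076]
tcp_rot: [[-0.001, 1.0, -0.002], [1.0, 0.001, -0.0], [-0.0, -0.002, -1.0]]
contact_force: [0.3, 0.4, -3.1]
opening: 0.0467
grasp_force: 25.0
```

```bash
python3 - <<'E'
from h import *
from bench import imaging
s=imaging.get_image("side")["image"]; t=imaging.get_image("top")["image"]
go(.617,.146,.0915,90)
a=cv2.resize(t[100:240,170:310],None,fx=4,fy=4,interpolation=3); b=cv2.resize(s[190:310,110:270],None,fx=3.5,fy=3.5,interpolation=3)
cv2.imwrite("pics/c5.png",cv2.copyMakeBorder(b,0,0,0,0,0)); cv2.imwrite("pics/t5.png",a)
E
```

```text
now [0.6146 0.1473 0.1092] th 90.05 shift [np.float64(-0.0013), np.float64(0.0024), np.float64(0.0177)] turn 0.05 open 0.0471
```

View pics/c5.png

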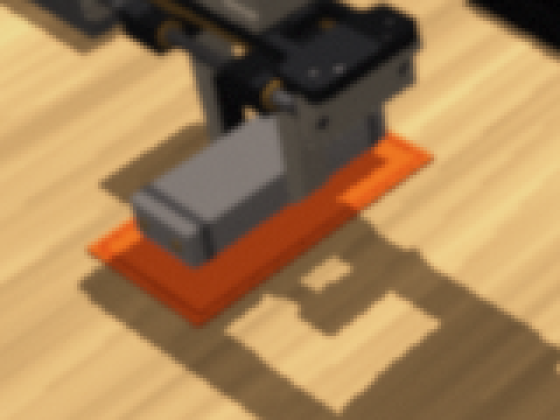

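The battery hangs level over the mat, aligned with it, so I'm lowering it.

Call:
drive_tool(
  moves=[
    [[-0.001,0.0025,0.01],0,-1],
    [[-0.001,0.0025,0.0155],0,-1],
    [[-0.001,0.0025,0.0175],0,-1],
    [[-0.001,0.0025,0.0175],0,-1],
    [[-0.001,0.0025,0.0175],0,-1],
  ],
)

```text
time_s: 6.05
ee_pos: [0.6172, 0.1461, 0.0913]
tcp_rot: [[-0.001, 1.0, 0.001], [1.0, 0.001, -0.0], [-0.0, 0.001, -1.0]]
contact_force: [-2.8, -0.5, 1.9]
opening: 0.047
grasp_force: 25.0
```

Call:
drive_tool(
  moves=[
    [[0,0,0],0,-1],
    [[0,0,0],0,0.3],
    [[0,0,0],0,0.3],
    [[0,0,0],0,0.3],
    [[0,0,0],0,0.3],
  ],
)

```text
time_s: 6.47
ee_pos: [0.6172, 0.1462, 0.0907]
tcp_rot: [[-0.0, 1.0, 0.0], [1.0, 0.0, 0.0], [0.0, 0.0, -1.0]]
contact_force: [0.1, 0.6, 0.1]
opening: 0.0602
grasp_force: 0.0
```

Call:
drive_tool(
  moves=[
    [[0,0,-0.02],0,0.3],
    [[0,0,-0.05],0,0.3],
    [[0,0,-0.09],0,0.3],
    [[0,0,-0.12],0,0.3],
    [[0,0,-0.12],0,0.3],
  ],
)

```text
time_s: 6.88
ee_pos: [0.6204, 0.1465, 0.2183]
tcp_rot: [[-0.001, 1.0, 0.013], [1.0, 0.001, 0.001], [0.001, 0.013, -1.0]]
contact_force: [1.7, -0.1, 1.2]
opening: 0.0605
grasp_force: 0.0
```

```bash
python3 - <<'E'
from h import *
go(.424,-.010,.15,64)
E
```

```text
now [0.6204 0.1465 0.2183] th 90.04 shift [np.float64(-0.1564), np.float64(-0.1965), np.float64(0.0683)] turn 26.04 open 0.0605
```

Call:
drive_tool(
  moves=[
    [[-0.02,-0.026,0],0,0.3],
    [[-0.045,-0.056,0],0,0.3],
    [[-0.07,-0.088,0],0,0.3],
    [[-0.095,-0.12,0],0,0.3],
    [[-0.12,-0.152,0.01],0,0.3],
  ],
)

```text
time_s: 7.3
ee_pos: [0.4645, 0.0254, 0.2016]
tcp_rot: [[-0.001, 1.0, 0.003], [1.0, 0.001, -0.001], [-0.001, 0.003, -1.0]]
contact_force: [0.8, -1.8, 0.8]
opening: 0.0605
grasp_force: 0.0
```

Call:
drive_tool(
  moves=[
    [[-0.02,-0.024,0.015],6.5,0.3],
    [[-0.032,-0.04,0.03],13,0.3],
    [[-0.036,-0.044,0.045],19.5,0.3],
    [[-0.036,-0.044,0.05],26,0.3],
    [[-0.036,-0.044,0.05],26,0.3],
  ],
)

```text
time_s: 7.72
ee_pos: [0.4199, -0.0101, 0.1495]
tcp_rot: [[0.443, 0.897, -0.003], [0.897, -0.443, 0.001], [-0.0, -0.003, -1.0]]
contact_force: [-0.3, 0.1, 0.1]
opening: 0.0605
grasp_force: 0.0
```

```bash
python3 - <<'E'
from h import *
from bench import imaging
go(.424,-.010,.087,64)
t=imaging.get_image("top")["image"]; cv2.imwrite("pics/t6.png",t)
cv2.imwrite("pics/c6.png",cv2.resize(t[125:285,185:345],None,fx=3.75,fy=3.75,interpolation=3))
E
```

```text
now [ 0.4199 -0.0101  0.1495] th 63.71 shift [np.float64(0.0018), np.float64(0.0036), np.float64(0.0625)] turn -0.29 open 0.0605
```

View pics/c6.png

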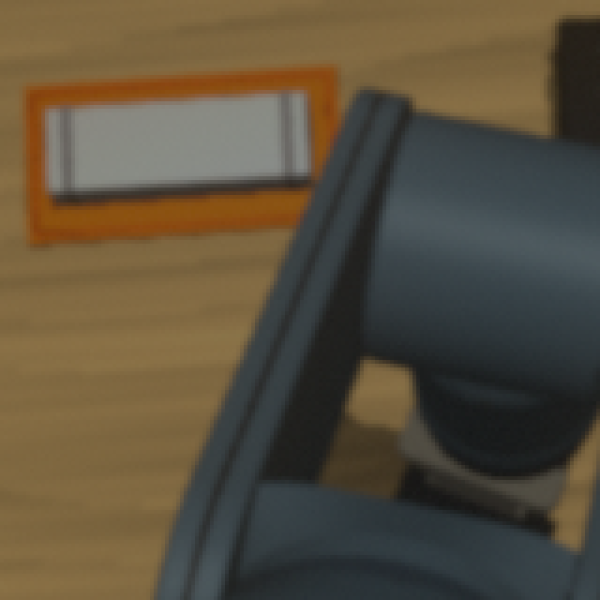

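The battery lies on the mat; its top corners in the crop are (46,108), (307,91), (312,178) and (50,195). Next I'll grasp the transponder and work out the battery's centre.

Call:
drive_tool(
  moves=[
    [[0.002,0.0035,0.025],0,0.3],
    [[0.002,0.0035,0.045],0,0.3],
    [[0.002,0.0035,0.058],0,0.3],
    [[0.002,0.0035,0.0625],0,0.3],
    [[0.002,0.0035,0.0625],0,0.3],
  ],
)

```text
time_s: 8.18
ee_pos: [0.4252, -0.0093, 0.0877]
tcp_rot: [[0.435, 0.9, -0.002], [0.9, -0.435, 0.001], [-0.0, -0.002, -1.0]]
contact_force: [0.4, 0.5, -0.0]
opening: 0.0604
grasp_force: 0.0
```

Call:
drive_tool(
  moves=[
    [[0,0,0],0,0],
    [[0,0,0],0,-1],
    [[0,0,0],0,-1],
    [[0,0,0],0,-1],
    [[0,0,0],0,-1],
  ],
  newtons=12,
)

```text
time_s: 8.6
ee_pos: [0.4257, -0.0097, 0.0889]
tcp_rot: [[0.438, 0.899, 0.001], [0.899, -0.438, -0.0], [0.0, 0.001, -1.0]]
contact_force: [0.8, 0.3, 0.2]
opening: 0.0316
grasp_force: 0.0
```

Call:
drive_tool(
  moves=[
    [[0,0,0],0,-1],
    [[0,0,0],0,-1],
    [[0,0,0],0,-1],
    [[0,0,0],0,-1],
    [[0,0,0],0,-1],
  ],
)

```text
time_s: 9.02
ee_pos: [0.4255, -0.0097, 0.0887]
tcp_rot: [[0.438, 0.899, 0.001], [0.899, -0.438, -0.0], [0.0, 0.001, -1.0]]
contact_force: [-0.8, 0.3, 6.1]
opening: 0.0258
grasp_force: 11.9
```

```bash
python3 - <<'E'
from h import *
c1=lambda p:px(p,(185,125),3.75)
for p,z in(([(46,108),(307,91),(312,178),(50,195)],.028),([(24,86),(337,66),(345,221),(31,245)],.003)):
    X=plane("top",c1(p),z); d=X[0]-X[1]+X[3]-X[2]; print(X.round(4),X.mean(0),"long axis",np.degrees(np.arctan2(d[1],d[0])))
go(.617,.149,.15,90)
E
```

```text
[[0.638  0.217 ]
 [0.6369 0.0791]
 [0.5886 0.0793]
 [0.5898 0.2164]] [0.61331977 0.14794675] long axis 89.4901281531966
[[0.6611 0.2332]
 [0.6594 0.0638]
 [0.5717 0.0648]
 [0.5713 0.2321]] [0.61586779 0.1484519 ] long axis 89.79161660705374
now [ 0.4255 -0.0097  0.0887] th 64.03 shift [np.float64(0.2265), np.float64(0.1027), np.float64(-0.0613)] turn -25.97 open 0.0258
```

Call:
drive_tool(
  moves=[
    [[0,0,-0.02],0,-1],
    [[0,0,-0.05],0,-1],
    [[0,0,-0.075],0,-1],
    [[0.025,0.011,-0.08],0,-1],
    [[0.055,0.025,-0.08],0,-1],
  ],
)

```text
time_s: 9.43
ee_pos: [0.4724, 0.0284, 0.1706]
tcp_rot: [[0.44, 0.898, 0.003], [0.898, -0.44, -0.001], [0.001, 0.004, -1.0]]
contact_force: [1.1, -0.5, -0.2]
opening: 0.0263
grasp_force: 11.9
```

Call:
drive_tool(
  moves=[
    [[0.035,0.016,0],0,-1],
    [[0.07,0.032,0],0,-1],
    [[0.105,0.048,0],0,-1],
    [[0.14,0.063,0],0,-1],
    [[0.165,0.075,0],0,-1],
  ],
)

```text
time_s: 9.85
ee_pos: [0.6133, 0.1467, 0.1678]
tcp_rot: [[0.437, 0.899, 0.0], [0.899, -0.437, 0.001], [0.001, 0.0, -1.0]]
contact_force: [0.3, -0.7, -0.9]
opening: 0.0257
grasp_force: 11.9
```

Call:
drive_tool(
  moves=[
    [[0.007,0.003,0.0],-6,-1],
    [[0.007,0.003,0.01],-12,-1],
    [[0.007,0.003,0.02],-19,-1],
    [[0.007,0.003,0.03],-26,-1],
    [[0.007,0.003,0.03],-26,-1],
  ],
)

```text
time_s: 10.27
ee_pos: [0.6158, 0.1494, 0.1355]
tcp_rot: [[-0.005, 1.0, -0.005], [1.0, 0.005, -0.0], [-0.0, -0.005, -1.0]]
contact_force: [-0.3, -0.6, 0.1]
opening: 0.0257
grasp_force: 11.9
```

```bash
python3 - <<'E'
from h import *
go(.617,.1485,.117,90)
E
```

```text
now [0.6158 0.1494 0.1355] th 90.29 shift [np.float64(-0.0009), np.float64(0.0012), np.float64(0.0185)] turn 0.29 open 0.0257
```

Call:
drive_tool(
  moves=[
    [[-0.001,0,0.006],0,-1],
    [[-0.001,0,0.012],0,-1],
    [[-0.001,0,0.018],0,-1],
    [[-0.001,0,0.0195],0,-1],
    [[-0.001,0,0.0195],0,-1],
  ],
)

```text
time_s: 10.68
ee_pos: [0.617, 0.1482, 0.1182]
tcp_rot: [[0.001, 1.0, -0.001], [1.0, -0.001, -0.0], [-0.0, -0.001, -1.0]]
contact_force: [-0.3, -0.7, -1.0]
opening: 0.026
grasp_force: 11.9
```

Call:
drive_tool(
  moves=[
    [[0,0,0],0,-1],
    [[0,0,0],0,-1],
    [[0,0,0],0,-1],
  ],
)

```text
time_s: 10.93
ee_pos: [0.6176, 0.1483, 0.1192]
tcp_rot: [[-0.0, 1.0, 0.001], [1.0, 0.0, 0.0], [0.0, 0.001, -1.0]]
contact_force: [0.6, -0.4, -0.5]
opening: 0.0259
grasp_force: 11.9
```

Call:
drive_tool(
  moves=[
    [[0,0,0.002],0,-1],
    [[0,0,0.0025],0,-1],
    [[0,0,0.0025],0,-1],
    [[0,0,0.0025],0,-1],
  ],
)

```text
time_s: 11.27
ee_pos: [0.6175, 0.1484, 0.1167]
tcp_rot: [[-0.0, 1.0, 0.001], [1.0, 0.0, 0.0], [0.0, 0.001, -1.0]]
contact_force: [-0.0, -0.4, 2.5]
opening: 0.0259
grasp_force: 11.9
```

Call:
drive_tool(
  moves=[
    [[0,0,0],0,0.2],
    [[0,0,0],0,0.2],
    [[0,0,0],0,0.2],
    [[0,0,0],0,0.2],
    [[0,0,0],0,0.2],
  ],
)

```text
time_s: 11.68
ee_pos: [0.6172, 0.1484, 0.116]
tcp_rot: [[-0.0, 1.0, -0.0], [1.0, 0.0, 0.0], [0.0, -0.0, -1.0]]
contact_force: [0.3, -0.3, -0.1]
opening: 0.053
grasp_force: 0.0
```

Call:
drive_tool(
  moves=[
    [[0,0,-0.02],0,0.3],
    [[0,0,-0.05],0,0.5],
    [[0,0,-0.08],0,0.7],
    [[0,0,-0.09],0,0.7],
    [[0,0,-0.09],0,0.7],
  ],
)

```text
time_s: 12.1
ee_pos: [0.619, 0.1485, 0.2097]
tcp_rot: [[-0.001, 1.0, 0.007], [1.0, 0.001, 0.0], [0.0, 0.007, -1.0]]
contact_force: [1.2, -0.1, -0.2]
opening: 0.0782
grasp_force: 0.0
```

```bash
python3 - <<'E'
from h import *
go(.440,-.154,.15,90)
E
```

```text
now [0.619  0.1485 0.2097] th 90.03 shift [np.float64(-0.3024), np.float64(-0.1791), np.float64(0.0597)] turn 0.03 open 0.0782
```

Call:
drive_tool(
  moves=[
    [[-0.03,-0.018,0],0,0.7],
    [[-0.06,-0.036,0],0,0.7],
    [[-0.095,-0.056,0],0,0.7],
    [[-0.13,-0.077,0],0,0.7],
    [[-0.16,-0.095,0],0,0.7],
  ],
)

```text
time_s: 12.52
ee_pos: [0.5199, -0.0129, 0.2042]
tcp_rot: [[-0.001, 1.0, -0.003], [1.0, 0.001, 0.0], [0.0, -0.003, -1.0]]
contact_force: [-0.1, -0.9, 0.2]
opening: 0.0792
grasp_force: 0.0
```

Call:
drive_tool(
  moves=[
    [[-0.035,-0.02,0.01],0,0.7],
    [[-0.07,-0.041,0.02],0,0.7],
    [[-0.105,-0.062,0.035],0,0.7],
    [[-0.13,-0.077,0.05],0,0.7],
    [[-0.142,-0.083,0.055],0,0.7],
  ],
)

```text
time_s: 12.93
ee_pos: [0.4356, -0.1552, 0.1479]
tcp_rot: [[0.002, 1.0, -0.005], [1.0, -0.002, 0.002], [0.002, -0.005, -1.0]]
contact_force: [0.1, 0.4, -0.5]
opening: 0.0791
grasp_force: 0.0
```

```bash
python3 - <<'E'
from h import *
from bench import imaging
for n in("top","side"): cv2.imwrite(f"pics/{n}7.png",imaging.get_image(n)["image"])
go(.440,-.154,.087,90)
t=cv2.imread("pics/top7.png"); s=cv2.imread("pics/side7.png")
a=cv2.resize(t[130:210,180:290],None,fx=3.6,fy=3.6,interpolation=3);b=cv2.resize(s[200:300,125:250],None,fx=3.2,fy=3.2,interpolation=3)
h=max(a.shape[0],b.shape[0]);f=lambda i:cv2.copyMakeBorder(i,0,h-i.shape[0],0,0,0)
cv2.imwrite("pics/c7.png",np.hstack([f(a),f(b)]))
E
```

```text
now [ 0.4369 -0.1547  0.1487] th 89.8 shift [np.float64(0.0007), np.float64(0.0031), np.float64(0.0617)] turn -0.2 open 0.0791
```

View pics/c7.png

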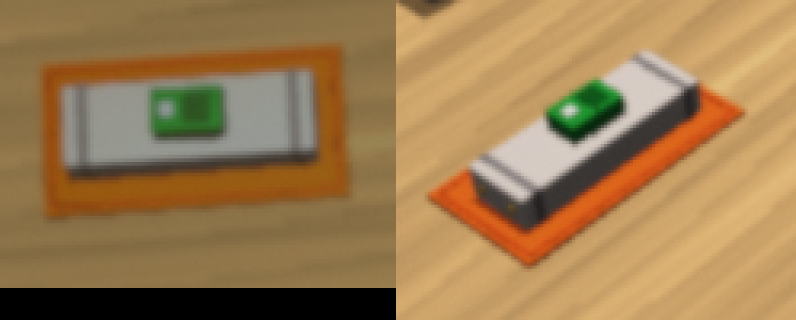

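The transponder lies flat on the middle of the battery, and the battery is on the middle of the mat (crop centre about (188,113)). Gear next.

Call:
drive_tool(
  moves=[
    [[0.001,0.002,0.025],0,0.7],
    [[0.001,0.002,0.045],0,0.7],
    [[0.001,0.002,0.058],0,0.7],
    [[0.001,0.002,0.0625],0,0.7],
    [[0.001,0.002,0.0625],0,0.7],
  ],
)

```text
time_s: 13.45
ee_pos: [0.4408, -0.1514, 0.0874]
tcp_rot: [[-0.001, 1.0, -0.003], [1.0, 0.001, 0.002], [0.002, -0.003, -1.0]]
contact_force: [0.6, -0.3, -0.1]
opening: 0.0787
grasp_force: 0.0
```

Call:
drive_tool(
  moves=[
    [[0,0,0],0,0.3],
    [[0,0,0],0,-1],
    [[0,0,0],0,-1],
    [[0,0,0],0,-1],
    [[0,0,0],0,-1],
  ],
  newtons=10,
)

```text
time_s: 13.87
ee_pos: [0.4418, -0.1529, 0.0894]
tcp_rot: [[-0.001, 1.0, 0.001], [1.0, 0.001, -0.001], [-0.001, 0.001, -1.0]]
contact_force: [-0.3, 0.1, 0.6]
opening: 0.0502
grasp_force: 0.0
```

Call:
drive_tool(
  moves=[
    [[0,0,0],0,-1],
    [[0,0,0],0,-1],
    [[0,0,0],0,-1],
    [[0,0,0],0,-1],
    [[0,0,0],0,-1],
  ],
)

```text
time_s: 14.28
ee_pos: [0.4418, -0.1529, 0.0893]
tcp_rot: [[-0.0, 1.0, 0.001], [1.0, 0.0, -0.0], [-0.0, 0.001, -1.0]]
contact_force: [0.3, 0.7, 5.3]
opening: 0.0484
grasp_force: 10.0
```

Call:
drive_tool(
  moves=[
    [[0,0,-0.02],0,-1],
    [[0,0,-0.05],0,-1],
    [[0,0,-0.075],0,-1],
    [[0,0,-0.08],0,-1],
    [[0,0,-0.08],0,-1],
  ],
)

```text
time_s: 14.7
ee_pos: [0.4423, -0.1533, 0.1703]
tcp_rot: [[-0.0, 1.0, 0.003], [1.0, 0.0, -0.002], [-0.002, 0.003, -1.0]]
contact_force: [0.4, 0.4, 0.3]
opening: 0.0484
grasp_force: 10.0
```

```bash
python3 - <<'E'
from h import *
go(.612,.0065,.167,90)
E
```

```text
now [ 0.4423 -0.1533  0.1703] th 90.03 shift [np.float64(0.1597), np.float64(0.1697), np.float64(0.0033)] turn 0.03 open 0.0484
```

Call:
drive_tool(
  moves=[
    [[0.02,0.021,0],0,-1],
    [[0.045,0.048,0],0,-1],
    [[0.07,0.075,0],0,-1],
    [[0.095,0.102,0],0,-1],
    [[0.12,0.127,0],0,-1],
  ],
)

```text
time_s: 15.12
ee_pos: [0.5687, -0.0313, 0.1667]
tcp_rot: [[0.0, 1.0, -0.003], [1.0, -0.0, 0.001], [0.001, -0.003, -1.0]]
contact_force: [0.7, -0.8, -0.5]
opening: 0.0485
grasp_force: 10.0
```

Call:
drive_tool(
  moves=[
    [[0.022,0.023,0.015],0,-1],
    [[0.038,0.04,0.035],0,-1],
    [[0.041,0.043,0.055],0,-1],
    [[0.041,0.043,0.065],0,-1],
    [[0.041,0.043,0.065],0,-1],
  ],
)

```text
time_s: 15.53
ee_pos: [0.6085, 0.009, 0.0991]
tcp_rot: [[-0.001, 1.0, -0.009], [1.0, 0.001, 0.001], [0.001, -0.009, -1.0]]
contact_force: [-0.8, -0.2, -0.0]
opening: 0.0483
grasp_force: 10.0
```

```bash
python3 - <<'E'
from h import *
go(.612,.0075,.0895,90)
E
```

```text
now [0.6085 0.009  0.0991] th 90.07 shift [np.float64(-0.0015), np.float64(0.0035), np.float64(0.0096)] turn 0.07 open 0.0483
```

Call:
drive_tool(
  moves=[
    [[0,0,0.004],0,-1],
    [[0,0,0.008],0,-1],
    [[0,0,0.01],0,-1],
    [[0,0,0.01],0,-1],
    [[0,0,0.01],0,-1],
  ],
)

```text
time_s: 15.95
ee_pos: [0.6115, 0.0078, 0.0946]
tcp_rot: [[0.0, 1.0, 0.001], [1.0, -0.0, -0.0], [-0.0, 0.001, -1.0]]
contact_force: [0.0, -0.2, -0.1]
opening: 0.0483
grasp_force: 10.0
```

```bash
python3 - <<'E'
from h import *
go(.612,.0075,.0893,90)
E
```

```text
now [0.6115 0.0078 0.0946] th 89.98 shift [np.float64(-0.0003), np.float64(0.0005), np.float64(0.0053)] turn -0.02 open 0.0483
```

Call:
drive_tool(
  moves=[
    [[0,0,0.003],0,-1],
    [[0,0,0.0055],0,-1],
    [[0,0,0.0055],0,-1],
    [[0,0,0.0055],0,-1],
  ],
)

```text
time_s: 16.28
ee_pos: [0.6116, 0.0083, 0.0885]
tcp_rot: [[-0.0, 1.0, 0.001], [1.0, 0.0, -0.0], [-0.0, 0.001, -1.0]]
contact_force: [-0.5, -0.1, 0.2]
opening: 0.0483
grasp_force: 10.0
```

Call:
drive_tool(
  moves=[
    [[0,0,0],0,0.5],
    [[0,0,0],0,0.5],
    [[0,0,0],0,0.5],
    [[0,0,0],0,0.5],
    [[0,0,0],0,0.5],
  ],
)

```text
time_s: 16.7
ee_pos: [0.6112, 0.0085, 0.0882]
tcp_rot: [[-0.001, 1.0, -0.0], [1.0, 0.001, 0.0], [0.0, -0.0, -1.0]]
contact_force: [0.5, 0.0, 0.3]
opening: 0.0696
grasp_force: 0.0
```

Call:
drive_tool(
  moves=[
    [[0,0,-0.02],0,0.3],
    [[0,0,-0.05],0,0],
    [[0,0,-0.08],0,0],
    [[0,0,-0.09],0,0],
    [[0,0,-0.09],0,0],
  ],
)

```text
time_s: 17.12
ee_pos: [0.6131, 0.0081, 0.1816]
tcp_rot: [[-0.001, 1.0, 0.006], [1.0, 0.001, -0.001], [-0.001, 0.006, -1.0]]
contact_force: [0.5, 0.1, 0.5]
opening: 0.0472
grasp_force: 0.0
```

```bash
python3 - <<'E'
from h import *
go(.4395,-.312,.14,107.5)
E
```

```text
now [0.6131 0.0081 0.1816] th 90.03 shift [np.float64(-0.32), np.float64(-0.1738), np.float64(0.0416)] turn -17.47 open 0.0472
```

Call:
drive_tool(
  moves=[
    [[-0.03,-0.016,0],0,0],
    [[-0.065,-0.035,0],0,0],
    [[-0.1,-0.054,0],0,0],
    [[-0.135,-0.073,0],0,0],
    [[-0.165,-0.09,0],0,0],
  ],
)

```text
time_s: 17.53
ee_pos: [0.5193, -0.1579, 0.1763]
tcp_rot: [[-0.001, 1.0, -0.003], [1.0, 0.001, 0.001], [0.001, -0.003, -1.0]]
contact_force: [-0.8, -0.9, -0.1]
opening: 0.0465
grasp_force: 0.0
```

Call:
drive_tool(
  moves=[
    [[-0.035,-0.019,0.0],-3.5,0],
    [[-0.07,-0.038,0],-7,0],
    [[-0.105,-0.057,0.01],-10.5,0],
    [[-0.14,-0.076,0.02],-14,0],
    [[-0.155,-0.084,0.035],-17.5,0],
  ],
)

```text
time_s: 17.95
ee_pos: [0.4353, -0.3154, 0.1422]
tcp_rot: [[-0.302, 0.953, -0.0], [0.953, 0.302, -0.002], [-0.001, -0.001, -1.0]]
contact_force: [0.9, -0.2, 0.6]
opening: 0.0465
grasp_force: 0.0
```

Call:
drive_tool(
  moves=[
    [[0,0,0],0,0],
    [[0,0,0],0,0],
    [[0,0,0],0,0],
  ],
)

```text
time_s: 18.2
ee_pos: [0.4374, -0.3107, 0.1424]
tcp_rot: [[-0.3, 0.954, -0.001], [0.954, 0.3, 0.002], [0.002, -0.001, -1.0]]
contact_force: [0.6, 0.4, -0.2]
opening: 0.0462
grasp_force: 0.0
```

```bash
python3 - <<'E'
from h import *
from bench import imaging
for n in("top","side"): cv2.imwrite(f"pics/{n}8.png",imaging.get_image(n)["image"])
go(.4396,-.3116,.088,107.5)
t=cv2.imread("pics/top8.png"); s=cv2.imread("pics/side8.png")
a=cv2.resize(t[120:260,180:360],None,fx=2.2,fy=2.2,interpolation=3);b=cv2.resize(s[130:290,260:440],None,fx=2.2,fy=2.2,interpolation=3)
h=max(a.shape[0],b.shape[0]);f=lambda i:cv2.copyMakeBorder(i,0,h-i.shape[0],0,0,0)
cv2.imwrite("pics/c8.png",np.hstack([f(a),f(b)]))
E
```

```text
now [ 0.4382 -0.3106  0.1433] th 107.57 shift [np.float64(-0.0014), np.float64(0.0011), np.float64(0.0553)] turn 0.07 open 0.0465
```

View pics/c8.png

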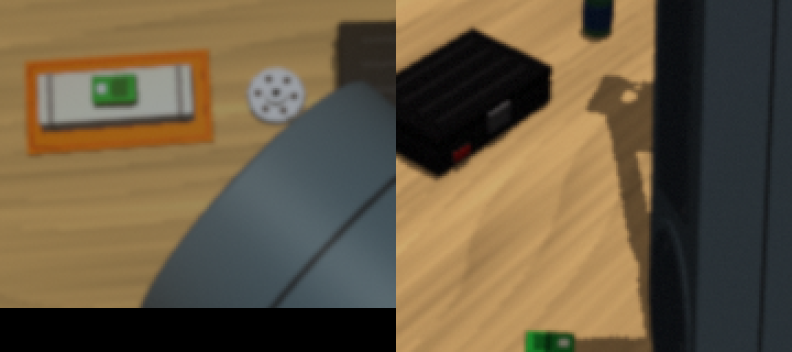

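The gear is flat at crop (276,94), midway between the mat edge (212) and the case edge (336). Wrench next.

Call:
drive_tool(
  moves=[
    [[-0.001,0.001,0.025],0,0],
    [[-0.001,0.001,0.045],0,0],
    [[-0.001,0.001,0.055],0,0],
    [[-0.001,0.001,0.0555],0,0],
    [[-0.001,0.001,0.0555],0,0],
  ],
)

```text
time_s: 18.72
ee_pos: [0.4391, -0.3116, 0.0878]
tcp_rot: [[-0.302, 0.953, -0.001], [0.953, 0.302, 0.001], [0.001, -0.0, -1.0]]
contact_force: [-0.7, 0.3, 0.5]
opening: 0.0462
grasp_force: 0.0
```

Call:
drive_tool(
  moves=[
    [[0,0,0],0,-0.3],
    [[0,0,0],0,-1],
    [[0,0,0],0,-1],
    [[0,0,0],0,-1],
    [[0,0,0],0,-1],
  ],
  newtons=20,
)

```text
time_s: 19.13
ee_pos: [0.439, -0.3126, 0.0884]
tcp_rot: [[-0.301, 0.954, 0.001], [0.954, 0.301, -0.001], [-0.001, 0.001, -1.0]]
contact_force: [1.4, -0.5, 0.5]
opening: 0.0178
grasp_force: 0.3
```

Call:
drive_tool(
  moves=[
    [[0,0,0],0,-1],
    [[0,0,0],0,-1],
    [[0,0,0],0,-1],
    [[0,0,0],0,-1],
    [[0,0,0],0,-1],
  ],
)

```text
time_s: 19.55
ee_pos: [0.4391, -0.3126, 0.0883]
tcp_rot: [[-0.301, 0.954, 0.001], [0.954, 0.301, -0.001], [-0.001, 0.001, -1.0]]
contact_force: [-0.4, 0.2, 5.3]
opening: 0.0158
grasp_force: 20.0
```

Call:
drive_tool(
  moves=[
    [[0,0,-0.02],0,-1],
    [[0,0,-0.05],0,-1],
    [[0,0,-0.08],0,-1],
    [[0,0,-0.1],0,-1],
    [[0,0,-0.1],0,-1],
  ],
)

```text
time_s: 19.97
ee_pos: [0.4402, -0.3139, 0.1919]
tcp_rot: [[-0.301, 0.954, 0.005], [0.954, 0.301, -0.005], [-0.007, 0.003, -1.0]]
contact_force: [0.0, -0.4, -1.5]
opening: 0.0156
grasp_force: 20.0
```

```bash
python3 - <<'E'
from h import *
go(.541,.149,.188,90)
E
```

```text
now [ 0.4402 -0.3139  0.1919] th 107.53 shift [np.float64(0.411), np.float64(0.2356), np.float64(0.0039)] turn 17.53 open 0.0156
```

Call:
drive_tool(
  moves=[
    [[0.02,0.012,0],0,-1],
    [[0.045,0.026,0],0,-1],
    [[0.075,0.043,0],0,-1],
    [[0.105,0.061,0],0,-1],
    [[0.135,0.078,0],0,-1],
  ],
)

```text
time_s: 20.38
ee_pos: [0.4718, -0.1586, 0.1864]
tcp_rot: [[-0.3, 0.954, -0.002], [0.954, 0.3, 0.001], [0.002, -0.002, -1.0]]
contact_force: [0.6, -0.3, -0.9]
opening: 0.0155
grasp_force: 20.0
```

Call:
drive_tool(
  moves=[
    [[0.03,0.017,0],0,-1],
    [[0.06,0.035,0],0,-1],
    [[0.09,0.052,0],0,-1],
    [[0.12,0.07,0],0,-1],
    [[0.15,0.087,0],0,-1],
  ],
)

```text
time_s: 20.8
ee_pos: [0.5097, 0.0109, 0.1864]
tcp_rot: [[-0.301, 0.954, -0.002], [0.954, 0.301, 0.0], [0.001, -0.002, -1.0]]
contact_force: [0.8, -0.3, -0.7]
opening: 0.0159
grasp_force: 20.0
```

Call:
drive_tool(
  moves=[
    [[0.03,0.017,0],3.5,-1],
    [[0.06,0.035,0],7,-1],
    [[0.09,0.052,0],10.5,-1],
    [[0.115,0.066,0],14,-1],
    [[0.125,0.072,0],17.5,-1],
  ],
)

```text
time_s: 21.22
ee_pos: [0.5408, 0.1534, 0.1862]
tcp_rot: [[0.0, 1.0, -0.002], [1.0, -0.0, 0.001], [0.001, -0.002, -1.0]]
contact_force: [-0.5, -0.0, -0.9]
opening: 0.0154
grasp_force: 20.0
```

Call:
drive_tool(
  moves=[
    [[0,0,0.02],0,-1],
    [[0,0,0.05],0,-1],
    [[0,0,0.07],0,-1],
    [[0,0,0.07],0,-1],
    [[0,0,0.07],0,-1],
  ],
)

```text
time_s: 21.63
ee_pos: [0.5399, 0.1498, 0.1158]
tcp_rot: [[-0.001, 1.0, -0.005], [1.0, 0.001, -0.0], [-0.0, -0.005, -1.0]]
contact_force: [0.9, -0.2, -0.6]
opening: 0.0156
grasp_force: 20.0
```

```bash
python3 - <<'E'
from h import *
go(.5425,.148,.089,90)
E
```

```text
now [0.5399 0.1498 0.1158] th 90.03 shift [np.float64(-0.0018), np.float64(0.0026), np.float64(0.0268)] turn 0.03 open 0.0156
```

Call:
drive_tool(
  moves=[
    [[-0.002,0.0015,0.012],0,-1],
    [[-0.002,0.0015,0.022],0,-1],
    [[-0.002,0.0015,0.024],0,-1],
    [[-0.002,0.0015,0.024],0,-1],
    [[-0.002,0.0015,0.024],0,-1],
  ],
)

```text
time_s: 22.05
ee_pos: [0.543, 0.1478, 0.094]
tcp_rot: [[-0.0, 1.0, 0.0], [1.0, 0.0, 0.0], [0.0, 0.0, -1.0]]
contact_force: [0.6, 0.6, -1.1]
opening: 0.0155
grasp_force: 20.0
```

```bash
python3 - <<'E'
from h import *
go(.5425,.148,.0885,90)
E
```

```text
now [0.543  0.1478 0.094 ] th 90.01 shift [np.float64(0.0002), np.float64(-0.0005), np.float64(0.0055)] turn 0.01 open 0.0155
```

Call:
drive_tool(
  moves=[
    [[0,0,0.003],0,-1],
    [[0,0,0.005],0,-1],
    [[0,0,0.0055],0,-1],
    [[0,0,0.0055],0,-1],
    [[0,0,0.0055],0,-1],
  ],
)

```text
time_s: 22.47
ee_pos: [0.5429, 0.148, 0.0884]
tcp_rot: [[-0.001, 1.0, 0.0], [1.0, 0.001, 0.0], [0.0, 0.0, -1.0]]
contact_force: [-1.1, 0.3, 0.4]
opening: 0.0159
grasp_force: 20.0
```

Call:
drive_tool(
  moves=[
    [[0,0,0],0,-0.4],
    [[0,0,0],0,-0.4],
    [[0,0,0],0,-0.4],
    [[0,0,0],0,-0.4],
    [[0,0,0],0,-0.4],
  ],
)

```text
time_s: 22.88
ee_pos: [0.5429, 0.148, 0.0884]
tcp_rot: [[-0.001, 1.0, 0.0], [1.0, 0.001, 0.0], [0.0, 0.0, -1.0]]
contact_force: [-0.4, -0.4, -0.4]
opening: 0.0277
grasp_force: 0.0
```

Call:
drive_tool(
  moves=[
    [[0,0,-0.02],0,-0.4],
    [[0,0,-0.05],0,-0.4],
    [[0,0,-0.08],0,-0.4],
    [[0,0,-0.11],0,-0.4],
    [[0,0,-0.13],0,-0.4],
  ],
)

```text
time_s: 23.3
ee_pos: [0.5435, 0.148, 0.2213]
tcp_rot: [[-0.001, 1.0, 0.003], [1.0, 0.001, 0.0], [0.0, 0.003, -1.0]]
contact_force: [0.8, 0.5, -0.1]
opening: 0.0277
grasp_force: 0.0
```

Call:
drive_tool(
  moves=[
    [[-0.03,-0.02,0],0,-0.4],
    [[-0.065,-0.045,0],0,-0.4],
    [[-0.1,-0.07,0],0,-0.4],
    [[-0.135,-0.095,0],0,-0.4],
    [[-0.17,-0.12,0],0,-0.4],
  ],
)

```text
time_s: 23.72
ee_pos: [0.4246, -0.0186, 0.2184]
tcp_rot: [[-0.002, 1.0, 0.001], [1.0, 0.002, -0.0], [-0.0, 0.001, -1.0]]
contact_force: [-0.9, -0.0, 1.0]
opening: 0.0277
grasp_force: 0.0
```

Call:
drive_tool(
  moves=[
    [[-0.04,0,0],0,-0.4],
    [[-0.08,0,0],0,-0.4],
    [[-0.12,0,0],0,-0.4],
    [[-0.16,0,0],0,-0.4],
    [[-0.18,0,0],0,-0.4],
  ],
)

```text
time_s: 24.13
ee_pos: [0.4261, -0.202, 0.2188]
tcp_rot: [[0.002, 1.0, 0.001], [1.0, -0.002, -0.003], [-0.002, 0.001, -1.0]]
contact_force: [0.0, -0.9, 0.2]
opening: 0.0278
grasp_force: 0.0
```

```bash
python3 - <<'E'
from h import *
from bench import imaging
t=imaging.get_image("top")["image"]; s=imaging.get_image("side")["image"]
cv2.imwrite("pics/top9.png",t); cv2.imwrite("pics/side9.png",s)
a=cv2.resize(t[120:270,120:320],None,fx=3,fy=3,interpolation=3)
b=cv2.resize(s[140:360,60:360],None,fx=.66,fy=.66)
b=cv2.copyMakeBorder(b,0,a.shape[0]-b.shape[0],0,0,0)
cv2.imwrite("pics/c9.png",np.hstack([a,b]))
E
```

```text
(no output)
```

View pics/c9.png

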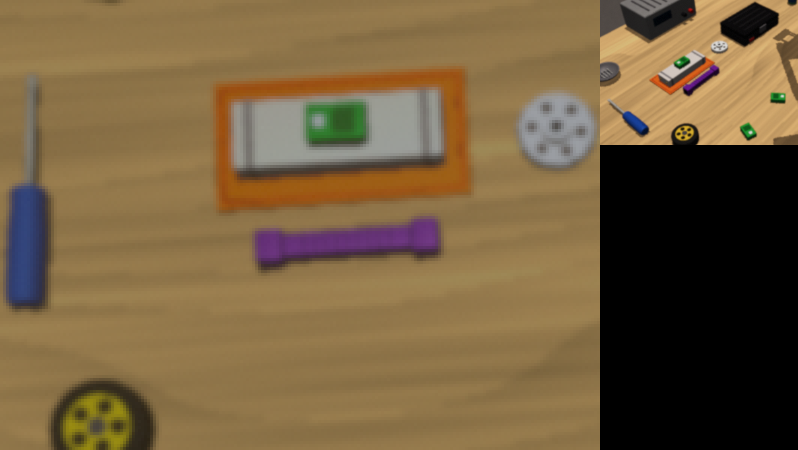

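The battery, transponder, gear and wrench are all in place. The wrench blocks are at (270,247) and (426,235), and the mat's front edge runs from (221,211) to (469,192). One numeric check, including the arm at rest.

```bash
python3 - <<'E'
from h import *
c=lambda p:px(p,(120,120),3)
print(plane("top",c([(270,247),(426,235)]),.022),plane("top",c([(221,211),(469,192)]),.003))
print(plane("top",c([(337,122)]),.042),plane("top",c([(556,126)]),.016))
E
```

```text
[[0.53826096 0.19640845]
 [0.53854141 0.09474412]] [[0.57111484 0.23123868]
 [0.57156691 0.06604389]]
[[0.61319246 0.14656425]] [[0.60865431 0.00499741]]
```

Call:
drive_tool(
  moves=[
    [[0,0,0],0,-0.4],
    [[0,0,0],0,-0.4],
    [[0,0,0],0,-0.4],
    [[0,0,0],0,-0.4],
  ],
)

```text
time_s: 24.57
ee_pos: [0.4261, -0.1963, 0.2183]
tcp_rot: [[-0.002, 1.0, -0.0], [1.0, 0.002, 0.0], [0.0, -0.0, -1.0]]
contact_force: [-0.2, -0.2, 0.5]
opening: 0.0279
grasp_force: 0.0
```

```bash
python3 -c "
from bench import workorder; print(workorder.finish_job())"
```

```text
the job is handed in; nothing more can be done
None
```

The kit is laid out and handed in at about 25 s: battery within 3 mm of the mat's middle, transponder on its middle, gear about midway between mat and case, and wrench parallel to the mat, about 22 mm clear and within 3 mm of centre. Everything is released and the tyre, glue and screwdriver were left alone; no verdict came back.

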